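# Feed an oversize plywood access hatch into a riser deck

### The job

Fit the loose plywood hatch into the opening of the riser's deck: it is longer than the opening, so tilt it, feed its low edge deep under the lip on the robot's side, let the other end down through the opening, then slide it away from the robot until it just meets the stop (which is only tacked, so touch it lightly and do not shift it) and its trailing end drops off the raised step, so that it lies level and fully home on both ledges, held under both lips. Feel your way: do not push, ram or drop it hard against the riser, let go of it when it is home, and leave everything else on the bench where it is.

Things in the scene. Friction and masses are not known exactly. Their poses are not given: they have to be found in the camera images.
- riser: Fixed plywood riser standing on the bench. Origin at bench height (z = 0) under the centre of the hatch opening; x points away from the robot (yaw within 0.25 rad), y left, z up. Upper deck x -154 to +130, y -76 to +76 mm, top z = 105, 9 mm thick (underside 96). Opening x -80 to +80, y -64 to +64; straight side walls below it at y = +-64. Lower step, top z = 60, at y +76 to +196.
- near_lip (a point): Middle of the opening's edge on the robot's side, at the deck's underside (riser x -80, z 96 mm). Under this lip a deep pocket runs back to a wall at riser x = -142; only it is deep enough for the hatch's first edge. The pocket's floor is a raised step, top z = 62, that ends in a 5 mm drop, nominally at x = -100, to the near ledge, z = 57, which runs on to about x = -67.
- far_lip (a point): Middle of the opening's far edge at the deck's underside (riser x +80, z 96 mm). Far ledge, z = 57, from about x = +62 to an upright stop under this lip, its face nominally at x = +97. Step and stop start 197 mm apart, but ledges, step and stop are one hand-fitted liner that sits anywhere up to 12 mm nearer or farther than nominal along x: hidden and unmeasured, to be felt.
- stop (a joint): The wooden stop batten at the end of the far ledge, hidden under the far lip. It is only tacked: it stands firm up to about 6 N and is shoved away from the robot by more. Value: how far it has been shoved from its place in the liner, in m (0 at the start; more than 2 mm means that it has been pushed off). The value tells nothing of where the liner sits.
- hatch: Loose plywood panel 194 (x) x 120 (y) x 9 mm with an upright grip board in the middle; 0.18 to 0.35 kg. Origin: centre of its underside; x along the length, z up. The same after half a turn. It starts flat on the bench, grip up. Home: underside at riser z = 57 mm, between step and stop (3 mm play), so its centre is at riser x = -1.5 mm +-1.5 and +-12 of liner; 4 mm play each side in y.
- hatch_grip (a point): Where to hold the hatch: centre line of the upright grip board, 73 mm above the panel's underside, above its centre. The board is 12 mm thick (along hatch x), 64 mm long (along hatch y) and its top is 89 mm above the underside; close the jaws along hatch x. Axes as the hatch's.
- hatch_edge_a (a point): Middle of the lower edge at the hatch's -x end (97 mm from its centre).
- hatch_edge_b (a point): Middle of the lower edge at the hatch's +x end (97 mm from its centre).
- glue: Bystander: yellow glue bottle, 52 mm across, 130 mm tall, standing on the riser's lower step. Origin: centre of its foot.
- flask: Bystander: green drinking flask, 72 mm across, 210 mm tall. Origin: centre of its foot.
- driver: Bystander: blue and black impact driver standing on its battery, about 200 mm tall. Origin: centre of its foot.
- tape: Bystander: grey tape measure, 68 mm across, 35 mm tall. Origin: centre of its underside.
- clamp: Bystander: bar clamp lying on the bench, 340 x 110 mm, 28 mm tall. Origin: middle of its bar, on the bench.
- mallet: Bystander: hammer lying on the bench. Origin: its middle, on the bench.
- offcut: Bystander: small wooden offcut 85 x 40 x 18 mm. Origin: centre of its underside.

How it is judged:
On the way:
1. one end of the hatch is under the lip on the robot's side, the hatch still tilted (((x of hatch_edge_a in the frame of riser below -0.085 m and z of hatch_edge_a in the frame of riser between 0.055 and 0.09 m and y of hatch_grip in the frame of riser between -0.02 and 0.02 m) or (x of hatch_edge_b in the frame of riser below -0.085 m and z of hatch_edge_b in the frame of riser between 0.055 and 0.09 m and y of hatch_grip in the frame of riser between -0.02 and 0.02 m)) and angle between hatch_grip's own z axis and vertical above 0.1 rad), for 0.05 s.
At the end, for the whole second after the job is handed in: Hatch level (0.03 rad) on both ledges: both ends' undersides within 2.5 mm of ledge height (not on the step), centre between riser x -16.5 and +14.5 mm and within 8 mm in y, turned under 0.08 rad from the riser's x (so both ends are under the lips), at rest and let go (z of hatch_edge_a in the frame of riser between 0.052 and 0.0595 m and z of hatch_edge_b in the frame of riser between 0.052 and 0.0595 m and x of hatch_grip in the frame of riser between -0.0165 and 0.0145 m and y of hatch_grip in the frame of riser between -0.008 and 0.008 m and angle between the x axis of hatch_grip and the x axis of riser, either way round below 0.08 rad and angle between hatch_grip's own z axis and vertical below 0.03 rad and linear speed of hatch below 0.02 m/s and contact force between the fingers and hatch below 0.1 N); the robot touches nothing.
It fails at once if the hatch is pushed or knocked against the riser with more than 45 N (contact force between hatch and riser above 45 N).
It fails at once if the tacked stop batten is shoved more than 2 mm out of its place (value of joint stop above 0.002 m).
It fails at once if a bystander is moved by more than 20 mm (distance of any of glue, flask, driver, tape, clamp, mallet, offcut from where it was at the start of the episode above 0.02 m).
It also fails if it takes over 58 s, if anything falls off the work surface, if the arm or the gripper's body presses on something with over 40 N, if the wrist force passes 120 N, or if a joint passes its speed limit or range.

### The arm

A 6-joint arm with a two-finger parallel gripper is mounted at the origin on the work surface. World frame = base frame: x ahead of the robot, y to its left, z up, the work surface at z = 0. Lengths are in m, angles in rad, forces in N, time in s.
With the tool pointing down it reaches from about 0.3 to 0.875 m from the base axis. Payload 4.2 kg.
Tool frame: the origin (TCP) lies between the finger pads; the fingertips stand arm.nose_length ahead of it and the grasp point (between the pads) lies 8 mm behind it (arm.nose_length is the distance from the TCP to the fingertips, in m); z points along the fingers, y is the direction in which the jaws open and shut (so a half turn about z gives the same grasp; the last joint's range is limited). The gripper opens to 85 mm and grips with 20 to 120 N. Pads are 22 mm wide; open, the fingers measure 114 mm over their backs; the gripper's body (76 mm by 85 mm) begins 54 mm behind the grasp point. The pads swing forward as they close: fully open they stand 13 mm farther back than shut.
Start: joints at [1.248, 0.32, 1.565, -0, 1.257, -0.02], TCP at [0.171, 0.549, 0.242] pointing down, gripper open.
Joint ranges: [-3.11, 3.11], [-0.84, 2.01], [0.21, 2.61], [-1.34, 4.49], [0.05, 2.63], [-2.56, 2.56]. Speed limits (rad/s): [2.57, 2.57, 3.14, 3.14, 3.14, 3.14].

### API

Orientations are given as a unit quaternion [w, x, y, z].
In Python, from bench import arm, solve_ik, cams, order, sensors gives the robot as it stands. Calls block until the motion is done:
- arm.reach(position, orientation): joint-space move of the TCP to a pose.
- arm.move_straight(position, frame=None, speed=0.15, until_force=None): straight line of the TCP; frame=None keeps the orientation; speed is the mean speed in m/s. With until_force (N) it stops when the force on the tool has changed by that much, and returns True; else False.
- arm.set_joints(angles): joint-space move.
- arm.ungrasp() and arm.clamp(squeeze=None): open the fingers fully, or close them until they stop; squeeze is the grip in N (None keeps the last).
- arm.wait(seconds).
- solve_ik(position, orientation): joint angles nearest the present ones, or None.
- cams.snapshot(name): name is "scene" or "top"; returns the picture (420x560x3 uint8, red, green, blue); there is no depth.
- cams.camera_params(name): a dict with "K" (3x3 intrinsics, pixels), "world_to_cam" (4x4, takes a point from world to camera coordinates). Camera axes: x right, y down, z forward; pixel columns grow to the right and rows downward; lengths in m; the calibration is good to about 2 mm. A picture is of the moment at which its call begins. camera_params takes no time and is no camera call.
A pose or a line that the arm cannot do raises arm.Unreachable and nothing moves.
- order.hand_in(): hands the job in, once; it reports no verdict.
Readings, each from a call of its own:
- sensors.get_t(): time.
- sensors.get_joints(): joint angles.
- sensors.get_joint_velocities(): joint speeds.
- sensors.get_joint_efforts(): joint torques, N m.
- sensors.get_eef_pos(): TCP position.
- sensors.get_eef_rot(): TCP orientation.
- sensors.get_force(): force on the tool from outside, world axes, zero at the start.
- sensors.get_torque(): the same for the moment, N m.
- sensors.get_gripper_width(): finger opening in m.
Only numpy, scipy, OpenCV 4.12 (cv2) and the standard library are available. Lean on these libraries where they do the work, as an engineer would, in place of code of your own. Each camera call takes 0.05 s, during which the arm holds its last target. There are 200 camera calls.

## Working session

There is one attempt and no reset: what is moved stays moved. The work goes in short steps, each a Python script; the robot and the scene stay as the last script left them, time stands still between calls to the robot, and variables do not carry over. Pictures are saved under pics/ and viewed, about 8 in all and at most 12, crops included, and the job is handed in when it is done.

```bash
ls; mkdir -p pics; python3 - <<'E'
from bench import arm, cams, sensors
import cv2
for n in("top","scene"):
    im=cams.snapshot(n); cv2.imwrite(f"pics/{n}0.png",im[:,:,::-1])
    p=cams.camera_params(n); print(n,p["K"],p["world_to_cam"])
print(sensors.get_t(),arm.nose_length,sensors.get_eef_rot(),sensors.get_force())
E
```

```text
pics
top [[391.87661104   0.         276.99268423]
 [  0.         391.87661104 206.10949944]
 [  0.           0.           1.        ]] [[-0.01998931 -0.99968209 -0.01536703 -0.0111035 ]
 [-0.99616065  0.02122447 -0.08493217  0.57177982]
 [ 0.08523133  0.01361029 -0.99626823  1.21447515]
 [ 0.          0.          0.          1.        ]]
scene [[491.79384143   0.         279.75521677]
 [  0.         491.79384143 211.15823722]
 [  0.           0.           1.        ]] [[ 0.59409794  0.80434999 -0.00829048 -0.29334939]
 [ 0.44366811 -0.33625828 -0.83071594 -0.17368297]
 [-0.6709741   0.48984841 -0.5566348   2.2902829 ]
 [ 0.          0.          0.          1.        ]]
0.1 0.011 [-1.29572307e-04  1.50799356e-01  9.88564091e-01 -7.58560929e-04] [ 0.44867982  0.36295776 -0.95848596]
```

View pics/top0.png

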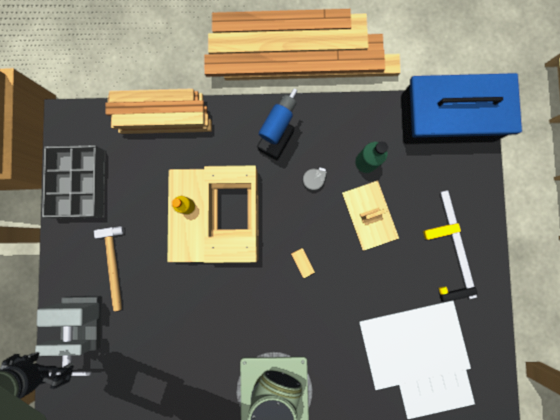

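View pics/scene0.png

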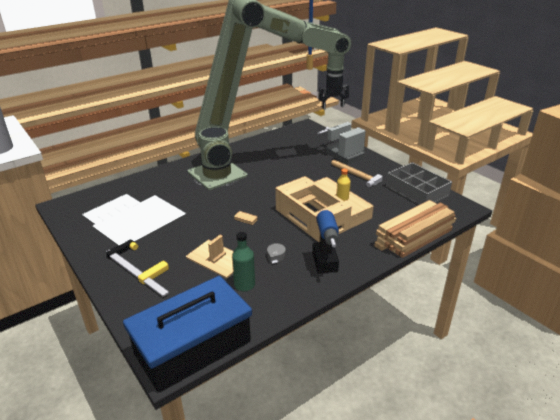

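The top view shows the hatch at about (371,215), the riser deck at about (231,214), and the offcut between hatch and robot. I'll enlarge both for edges.

```bash
cat > geo.py <<'E'
import numpy as np, cv2
from bench import cams
def ray(n,uv,z):
    p=cams.camera_params(n);K=p["K"];T=p["world_to_cam"];R=T[:3,:3]
    c=-R.T@T[:3,3]; d=R.T@np.linalg.solve(K,[uv[0],uv[1],1.])
    return c+d*(z-c[2])/d[2]
def proj(n,X):
    p=cams.camera_params(n);q=p["world_to_cam"]@np.append(X,1);q=p["K"]@q[:3];return q[:2]/q[2]
E
python3 - <<'E'
from geo import *
im=cv2.imread("pics/top0.png")
a=cv2.resize(im[155:275,160:280],(600,600),interpolation=cv2.INTER_CUBIC)
cv2.imwrite("pics/c1.png",a)
hsv=cv2.cvtColor(im,cv2.COLOR_BGR2HSV)
m=((hsv[...,0]>8)&(hsv[...,0]<28)&(hsv[...,2]>110)&(hsv[...,1]>50)).astype(np.uint8)
cs,_=cv2.findContours(m,cv2.RETR_CCOMP,cv2.CHAIN_APPROX_NONE)
for c in cs:
    A=cv2.contourArea(c)
    if A<300: continue
    r=cv2.minAreaRect(c)
    if 150<r[0][0]<410 and 150<r[0][1]<280:
        b=cv2.boxPoints(r); print(A,r)
        for z in(.009,.105): print(z,np.round([ray("top",q+0.0,z)[:2] for q in b],4).tolist())
E
```

```text
343.0 ((302.4000244140625, 262.8000183105469), (27.72724151611328, 13.416407585144043), 63.43495178222656)
0.009 [[0.4216, -0.0615], [0.4398, -0.0999], [0.3613, -0.137], [0.3433, -0.0987]]
0.105 [[0.425, -0.0598], [0.4418, -0.0953], [0.3693, -0.1295], [0.3527, -0.0942]]
1151.5 ((374.3780212402344, 213.5975341796875), (62.62205505371094, 29.82943344116211), 69.775146484375)
0.009 [[0.6216, -0.2561], [0.6529, -0.3468], [0.4638, -0.4072], [0.4332, -0.3177]]
0.105 [[0.6096, -0.2395], [0.6385, -0.3232], [0.464, -0.3789], [0.4357, -0.2963]]
8067.5 ((212.0, 213.5), (97.0, 90.0), 90.0)
0.009 [[0.7141, 0.3313], [0.7074, 0.0392], [0.3966, 0.0441], [0.4021, 0.3301]]
0.105 [[0.695, 0.3028], [0.6888, 0.0332], [0.402, 0.0377], [0.407, 0.3017]]
1258.0 ((232.0, 208.0), (42.0, 30.0), 90.0)
0.009 [[0.6386, 0.1693], [0.6365, 0.0726], [0.5015, 0.0744], [0.5035, 0.1702]]
0.105 [[0.6253, 0.1532], [0.6234, 0.0639], [0.4988, 0.0656], [0.5006, 0.1541]]
```

View pics/c1.png

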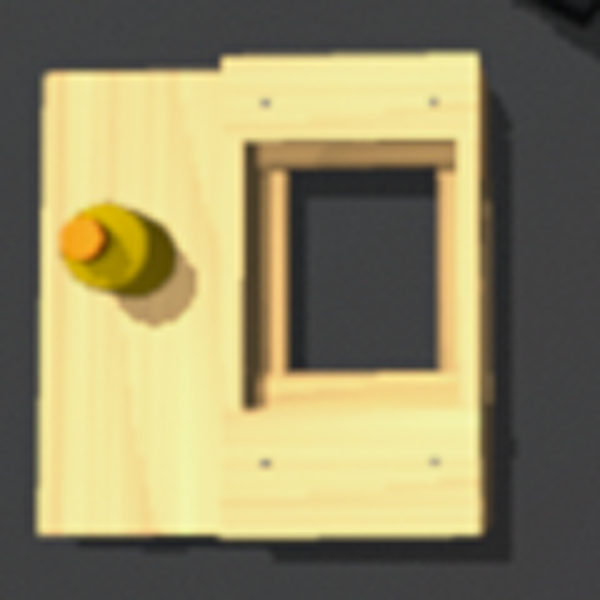

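```bash
cat > fit.py <<'E'
from geo import *
from scipy.optimize import least_squares
f=lambda c:(160+(c[0]+.5)/5-.5,155+(c[1]+.5)/5-.5)
pts=[((221,57),(130,76)),((479,52),(130,-76)),((483,535),(-154,-76)),((219,537),(-154,76)),((244,142),(80,64)),((456,142),(80,-64)),((244,408),(-80,64))]
W=np.array([ray("top",f(c),.105)[:2] for c,_ in pts]);L=np.array([l for _,l in pts])/1e3
def R(a):return np.array([[np.cos(a),-np.sin(a)],[np.sin(a),np.cos(a)]])
s=least_squares(lambda p:((L@R(p[2]).T+p[:2])-W).ravel(),[.56,.1,0],loss='soft_l1',f_scale=.002)
RIS=s.x
if __name__=="__main__":
    print(s.x,np.round(s.fun.reshape(-1,2)*1e3,1).tolist())
    loc=lambda c,z:(R(s.x[2]).T@(ray("top",f(c),z)[:2]-s.x[:2]))*1e3
    print("far ledge edge",loc((365,168),.057),"near",loc((365,372),.057),"walls",loc((289,260),.057),loc((438,260),.057))
    print("screws",[np.round(loc(c,.105),1).tolist() for c in((265,103),(434,101),(265,462),(435,461))])
    im=cv2.imread("pics/top0.png")
    a=cv2.resize(im[170:260,330:410],(720,810)[:0] or (533,600),interpolation=cv2.INTER_CUBIC);cv2.imwrite("pics/c2.png",a)
    ims=cv2.imread("pics/scene0.png")
    b=cv2.resize(ims[220:295,180:265],None,fx=7,fy=7,interpolation=cv2.INTER_CUBIC);cv2.imwrite("pics/c3.png",b)
E
python3 fit.py
```

```text
[ 0.55824184  0.11596025 -0.00798755] [[-0.6, -1.4], [-1.3, 1.0], [0.5, 1.2], [-0.1, -1.5], [0.8, 0.5], [2.6, -1.1], [-1.2, 1.0]]
far ledge edge [68.94485726 -2.51474001] near [-57.14853121  -2.2164731 ] walls [12.42607369 44.58043953] [ 11.20258076 -47.43293271]
screws [[102.4, 51.0], [102.2, -49.9], [-110.5, 50.6], [-111.1, -49.4]]
```

View pics/c2.png

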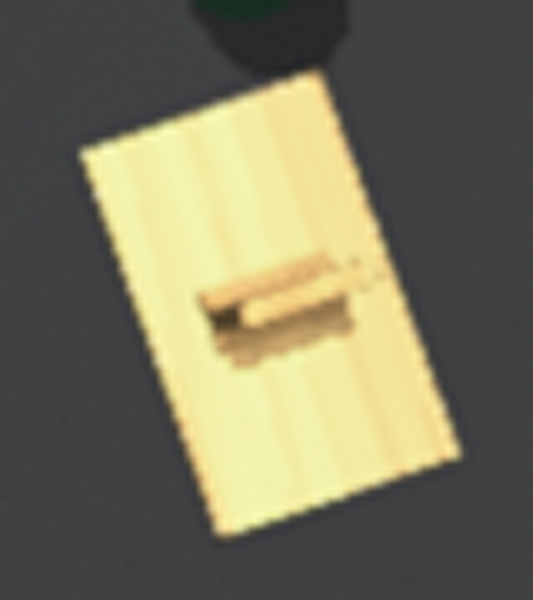

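```bash
cat > h.py <<'E'
from fit import *
from bench import arm,sensors,order,solve_ik
from scipy.spatial.transform import Rotation as Ro
g=lambda c:(330+(c[0]+.5)/6.6625-.5,170+(c[1]+.5)/6.6667-.5)
HC=np.array([ray("top",g(c),.009)[:2] for c in((80,150),(322,70),(462,458),(218,538))]) # TL TR BR BL
hc=HC.mean(0); d=HC[0]+HC[1]-HC[2]-HC[3]; hyaw=np.arctan2(d[1],d[0])
S=np.array([[0,1,0],[1,0,0],[0,0,-1.]])
DY=0.0   # hatch y correction in riser frame, m
def tool(p,yaw,th):
    """TCP pose that puts the hatch (underside centre) at p, yaw, near end lowered by th"""
    Rh=Ro.from_euler("z",yaw).as_matrix()@Ro.from_euler("y",-th).as_matrix()
    q=Ro.from_matrix(Rh@S).as_quat()
    return np.asarray(p)+Rh@[0,0,.065],np.r_[q[3],q[:3]]
def near(xn,zn,deg,y=0.):
    """TCP pose from near lower edge (riser frame, mm) and tilt"""
    th=np.radians(deg);x=xn/1e3+.097*np.cos(th);z=zn/1e3+.097*np.sin(th)
    w=R(RIS[2])@[x,y/1e3]+RIS[:2]
    return tool([*w,z],RIS[2],th)
def state():
    """hatch near-edge x,z, y (riser mm) and tilt deg as held, from the TCP reading"""
    q=sensors.get_eef_rot();Rt=Ro.from_quat(np.r_[q[1:],q[0]]).as_matrix()@S.T
    c=np.array(sensors.get_eef_pos())-Rt@[0,0,.065]
    e=c-Rt[:,0]*.097
    l=R(RIS[2]).T@(e[:2]-RIS[:2])*1e3
    f=np.array(sensors.get_force()); f[:2]=R(RIS[2]).T@f[:2]
    return "t%.1f xn%.1f y%.1f zn%.1f tilt%.2f yaw%.3f F%s M%s w%.1f"%(sensors.get_t(),l[0],l[1],e[2]*1e3,np.degrees(np.arcsin(Rt[2,0])),np.arctan2(Rt[1,0],Rt[0,0])-RIS[2],np.round(f,1),np.round(sensors.get_torque(),2),sensors.get_gripper_width()*1e3)
def go(pose,speed=.15,uf=None):
    r=arm.move_straight(pose[0],pose[1],speed=speed,until_force=uf);print(r,state());return r
E
python3 - <<'E'
from h import *
print(hc,hyaw,[np.linalg.norm(HC[i]-HC[(i+1)%4]) for i in range(4)])
p0=np.array(sensors.get_eef_pos())
arm.move_straight(p0+[0,0,.06],speed=.25)
P,q=tool([*hc,.15],hyaw,0); arm.reach(P,q); print(state())
print([solve_ik(*near(*a)) is not None for a in((-66,130,20),(-66,68,20),(-125,68,14),(-125,64,0),(-80,57,0))])
cv2.imwrite("pics/pre.png",np.hstack([cams.snapshot("scene")[200:300,150:300],cams.snapshot("top")[150:250,310:460]])[:,:,::-1].repeat(2,0).repeat(2,1))
E
```

```text
[ 0.5381069  -0.31843894] 0.30449553653460293 [np.float64(0.12287773276505662), np.float64(0.19604798426083192), np.float64(0.12214137482739891), np.float64(0.19552787395238297)]
t3.8 xn-108.5 y-463.8 zn150.1 tilt0.02 yaw0.314 F[ 0.1 -0.6  0.1] M[-0.03 -0.05  0.02] w85.3
[True, True, True, True, True]
```

View pics/pre.png

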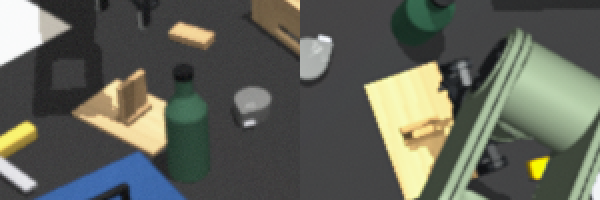

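The view shows the gripper squarely above the grip board (right half about (425,128)), with fingers either side along hatch x. Descending to grasp.

```bash
python3 - <<'E'
from h import *
P,q=tool([*hc,0],hyaw,0)
print(arm.move_straight(P,q,speed=.15,until_force=8),state())
arm.clamp(60); print(state())
arm.move_straight(P+[-.01,0,.03],q,speed=.08); print(state())
arm.move_straight(P+[-.04,.02,.16],q,speed=.18); print(state())
cv2.imwrite("pics/lift.png",np.hstack([cams.snapshot("scene")[130:280,130:330],cams.snapshot("top")[130:280,290:490]])[:,:,::-1].repeat(2,0).repeat(2,1))
E
```

```text
False t5.0 xn-108.2 y-464.8 zn0.8 tilt0.08 yaw0.312 F[-0.3  0.3  0. ] M[-0.02 -0.03  0.03] w85.3
t5.7 xn-108.7 y-464.5 zn0.2 tilt0.02 yaw0.313 F[-0.2  0.1  1.5] M[ 0.03 -0.01  0.01] w11.2
t6.2 xn-119.0 y-464.5 zn30.4 tilt0.03 yaw0.312 F[-0.6  0.5 -2.7] M[-0.02  0.04  0.05] w11.0
t7.1 xn-149.7 y-444.3 zn158.9 tilt-0.09 yaw0.313 F[ 0.6  0.6 -3.2] M[-0.    0.01 -0.03] w11.6
```

View pics/lift.png

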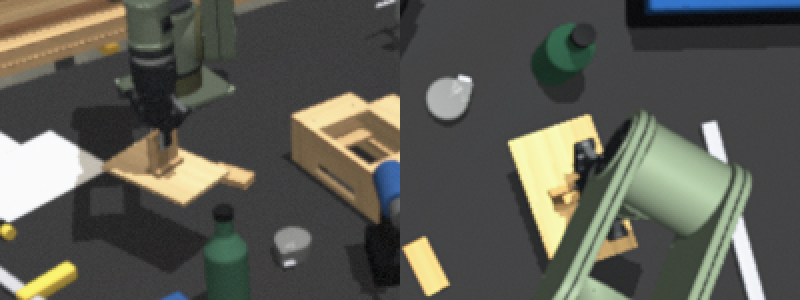

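Held (about 0.32 kg). Moving over the opening with the tilt, then check alignment.

```bash
python3 - <<'E'
from h import *
go(near(-66,135,20),.2)
im=cams.snapshot("top")[...,::-1]; cv2.imwrite("pics/t2.png",im)
cv2.imwrite("pics/over.png",cv2.resize(im[150:280,160:300],None,fx=4.5,fy=4.5,interpolation=cv2.INTER_CUBIC))
E
```

```text
False t9.5 xn-66.2 y-0.4 zn135.0 tilt19.99 yaw-0.001 F[-0.5  0.1 -2.3] M[ 0.01  0.43 -0.01] w10.9
```

View pics/over.png

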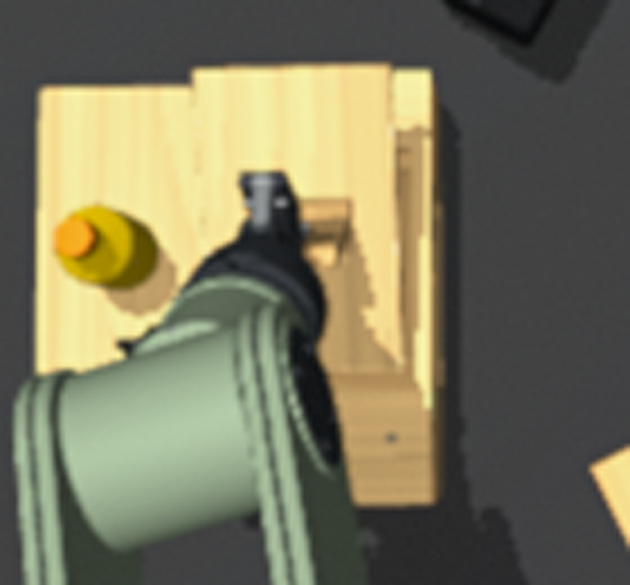

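The hatch is over the opening: far corners at crop (193,68) and (390,63), near right corner (404,373). Convert these to riser y.

```bash
python3 - <<'E'
from h import *
k=lambda c:(160+(c[0]+.5)/4.5-.5,150+(c[1]+.5)/4.5-.5)
for c,z in(((193,68),.2098),((390,63),.2098),((404,373),.1435)):
    print(R(RIS[2]).T@(ray("top",k(c),z)[:2]-RIS[:2])*1e3)
E
```

```text
[114.03449447  59.71439889]
[115.30556495 -59.44268508]
[-70.12494881 -61.10282515]
```

Aligned within about 1 mm. Feed in, with force guards.

```bash
python3 - <<'E'
from h import *
def seq():
    for a,s in(((-66,69,20),.06),((-105,69,19),.05),((-127,68,14),.04),((-127,67,5),.05),((-127,66,1),.03)):
        if go(near(*a),s,5): print("CONTACT",a); return
seq()
E
```

```text
False t10.8 xn-65.5 y0.1 zn69.5 tilt20.07 yaw-0.000 F[-0.4  0.7 -2.6] M[-0.01  0.44  0.04] w11.2
False t11.7 xn-104.6 y0.1 zn69.2 tilt19.04 yaw-0.000 F[ 0.4 -0.7 -3.1] M[-0.01  0.3  -0.01] w11.2
False t12.2 xn-126.7 y0.0 zn68.0 tilt14.03 yaw-0.000 F[-0.3  1.  -3. ] M[-0.03  0.31  0.01] w11.3
False t12.8 xn-127.2 y-0.1 zn66.8 tilt5.00 yaw-0.000 F[-0.8 -0.1 -3.5] M[0.03 0.11 0.04] w11.4
False t13.2 xn-127.4 y-0.0 zn66.0 tilt1.01 yaw0.000 F[-0.1 -0.6 -2.7] M[-0.01 -0.01 -0.01] w11.4
```

```bash
python3 - <<'E'
from h import *
go(near(-112,64.5,0),.04,5)
go(near(-82,64.5,0),.007,2.5)
E
```

```text
False t13.8 xn-112.0 y-0.1 zn64.3 tilt-0.04 yaw-0.000 F[-0.3  0.5 -2.2] M[-0.03 -0.02 -0.04] w11.7
True t16.9 xn-89.1 y-0.1 zn63.8 tilt-0.26 yaw-0.000 F[ 0.2  0.7 -3. ] M[-0.04  0.01 -0.03] w11.1
```

```bash
python3 - <<'E'
from h import *
for i in range(3): arm.wait(.05);print(state())
go(near(-91.5,64.5,0),.02,4)
for i in range(3): arm.wait(.05);print(state())
go(near(-82,64.5,0),.006,2.5)
for i in range(3): arm.wait(.05);print(state())
E
```

```text
t16.9 xn-89.5 y-0.2 zn63.4 tilt-0.32 yaw-0.000 F[-0.1  0.5 -3.7] M[-0.01 -0.01 -0.02] w11.3
t16.9 xn-89.8 y-0.2 zn63.3 tilt-0.36 yaw-0.000 F[ 0.   0.1 -3.3] M[0.02 0.01 0.01] w11.5
t17.0 xn-89.9 y-0.2 zn63.1 tilt-0.38 yaw-0.000 F[-0.2  0.7 -3.8] M[-0.02  0.   -0.02] w11.7
False t17.3 xn-91.8 y-0.0 zn64.5 tilt-0.01 yaw0.000 F[ 0.   0.2 -2.7] M[-0.04  0.01  0.01] w11.2
t17.3 xn-91.6 y-0.0 zn64.5 tilt0.00 yaw0.000 F[-0.3  0.1 -2. ] M[-0.03  0.02  0.02] w11.2
t17.4 xn-91.5 y-0.0 zn64.5 tilt0.01 yaw0.000 F[-0.4 -0.1 -2.7] M[ 0.   0.  -0.1] w11.4
t17.4 xn-91.5 y0.0 zn64.5 tilt0.00 yaw-0.000 F[-0.3  0.6 -3.4] M[ 0.02 -0.02  0.01] w11.4
True t18.3 xn-89.1 y-0.1 zn63.8 tilt-0.25 yaw-0.000 F[-0.3 -0.9 -2.8] M[-0.03  0.03  0.03] w11.2
t18.3 xn-89.5 y-0.2 zn63.5 tilt-0.30 yaw-0.000 F[-0.3  0.  -3.9] M[-0.    0.01  0.03] w11.2
t18.4 xn-89.8 y-0.2 zn63.3 tilt-0.34 yaw-0.000 F[-0.3 -1.1 -3. ] M[-0.   -0.08 -0.03] w11.0
t18.4 xn-89.9 y-0.2 zn63.1 tilt-0.36 yaw-0.000 F[-0.5  0.4 -2.4] M[ 0.04 -0.02 -0.01] w11.2
```

Contact is repeatable at hatch near edge x ≈ −89, so stop ≈ +105 (liner about +8, agreeing with the seen ledge edges). Back off 1.4 mm and lower.

```bash
python3 - <<'E'
from h import *
go(near(-90.4,64.5,0),.02,4)
go(near(-90.4,54.5,0),.01,2.0)
for i in range(3): arm.wait(.05);print(state())
E
```

```text
False t18.7 xn-90.6 y-0.0 zn64.5 tilt-0.01 yaw0.000 F[ 0.5 -0.1 -3.6] M[ 0.02 -0.06  0.04] w11.1
True t19.4 xn-90.5 y-0.0 zn57.2 tilt-0.02 yaw0.000 F[-0.4 -0.3  4.7] M[-0.03 -0.01 -0.05] w11.3
t19.4 xn-90.4 y-0.0 zn57.3 tilt-0.01 yaw0.000 F[0.3 0.5 5.9] M[-0.02 -0.05 -0.01] w11.1
t19.5 xn-90.5 y0.0 zn57.2 tilt-0.02 yaw-0.000 F[ 0.  -0.3  4.7] M[ 0.03 -0.02 -0.02] w11.1
t19.6 xn-90.5 y-0.0 zn57.3 tilt-0.01 yaw0.000 F[ 0.3 -0.7  6.1] M[ 0.03 -0.06  0.04] w11.2
```

Seated level at z = 57.2. Release, retreat, check.

```bash
python3 - <<'E'
from h import *
go(near(-90.4,57.3,0),.01)
arm.ungrasp(); print(state())
P,q=near(-90.4,57.3,0)
print(arm.move_straight(P+[0,0,.14],q,speed=.12,until_force=4),state())
P,q=tool([.42,-.15,.2],0,0); arm.reach(P,q); print(state())
im=cams.snapshot("top")[...,::-1]; sc=cams.snapshot("scene")[...,::-1]
cv2.imwrite("pics/end_top.png",im); cv2.imwrite("pics/end.png",np.hstack([cv2.resize(im[150:270,160:280],(400,400),interpolation=cv2.INTER_CUBIC),cv2.resize(sc[150:270,260:380],(400,400),interpolation=cv2.INTER_CUBIC)]))
E
```

```text
False t19.9 xn-90.5 y-0.0 zn57.3 tilt-0.01 yaw-0.000 F[-0.6 -0.5  1.7] M[-0.01  0.01  0.01] w11.5
t20.6 xn-90.4 y-0.0 zn57.3 tilt0.00 yaw0.000 F[0.4 0.2 0.3] M[0.02 0.04 0.02] w85.5
False t21.9 xn-90.9 y-0.1 zn196.6 tilt-0.10 yaw0.000 F[ 0.3 -1.  -0.1] M[0.04 0.01 0.04] w85.3
t23.1 xn-232.4 y-267.5 zn199.9 tilt0.03 yaw0.008 F[-0.6  1.3  0.6] M[ 0.01  0.06 -0.02] w85.3
```

View pics/end.png

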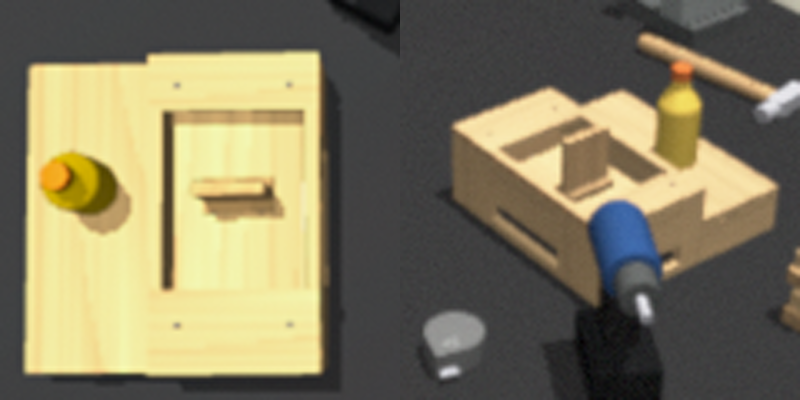

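The hatch lies level in the opening, under both lips. Its grip top is at crop (231,187), and the bystanders are undisturbed. I'll do a quick numeric check and hand in.

```bash
python3 - <<'E'
from h import *
print(R(RIS[2]).T@(ray("top",(160+231.5*.3-.5,150+187.5*.3-.5),.146)[:2]-RIS[:2])*1e3)
a=cv2.imread("pics/top0.png").astype(int);b=cv2.imread("pics/end_top.png").astype(int)
D=abs(a-b).max(2)
for n,(u,v) in dict(glue=(181,204),flask=(375,153),driver=(278,125),tape=(315,179),mallet=(112,270),clamp=(445,232),offcut=(303,263)).items(): print(n,np.percentile(D[v-12:v+13,u-12:u+13],90))
order.hand_in()
E
```

```text
[ 6.74901862 -3.36179648]
glue 2.0
flask 2.0
driver 2.0
tape 2.0
mallet 2.0
clamp 2.0
offcut 45.60000000000002
the job is handed in; nothing more can be done
```

The hatch is home in the riser, let go and handed in at about 23 s of the 58 s allowed. I don't have a verdict, because the hand-in reports none.

**What I did:** I gripped the hatch, tilted it 20° and fed its near edge under the lip on the robot's side to riser x ≈ −127 mm. I then let the far end down with no contact felt and slid the hatch level just above the step. It met the stop lightly (2.5 N trigger) twice at the same place. That puts the stop at about +105 mm, so the liner sits about +8 mm from nominal, matching the ledge edges in the picture. I backed off about 1.5 mm, lowered it onto the ledges, released and retreated.

**Last checks:**
- **Seating:** before release, the underside was at z ≈ 57.3 mm (step 62, ledge 57), tilt about 0.01° and yaw about 0. The vertical force peaked at about 9 N above the hanging weight.
- **Position:** the arm's readings put the centre at riser x ≈ +6.5, y ≈ 0 mm. The final picture gives x ≈ +6.7, y ≈ −3.4 mm. The two disagree by 3 mm in y, but the picture value is a coarse pixel reading and both are within the 8 mm limit.
- **Bystanders:** the image patches for glue, flask, driver, tape, clamp and mallet are unchanged. The offcut's patch did differ. I put that down to the parked arm or its shadow over it, since nothing came near it, but I did not confirm this.
- **Stop:** its displacement could not be measured directly. The repeated contact at the same place suggests it did not move.

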